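# Scan a sample bottle and draw its headspace gas into the glass syringe

## Robot

A 6-joint arm with a two-finger parallel gripper is mounted at the origin on the work surface. World frame = base frame: x ahead of the robot, y to its left, z up, the work surface at z = 0. Lengths are in m, angles in degrees, forces in N, time in s.
With the tool pointing down it reaches from about 0.35 to 0.85 m from the base axis. Payload 8.1 kg.
Tool frame: the origin (TCP) lies midway between the tips of the shut fingers; the grasp point (between the pads) lies 19 mm behind it; z points along the fingers, y is the line along which they close (so a half turn about z gives the same grasp; the last joint's range is limited). The gripper opens to 85 mm and grips with 20 to 120 N. Pads are 22 mm wide; open, the fingers measure 114 mm over their backs; the gripper's body (76 mm by 85 mm) begins 54 mm behind the grasp point. The pads swing forward as they close: fully open they stand 13 mm farther back than shut.
Start: joints at [64.607, 7.471, 85.268, -0, 87.261, -4.893], TCP at [0.21, 0.562, 0.231] pointing down, gripper open.
Joint ranges: [-169.43, 169.43], [-51.17, 129.36], [1.28, 143.12], [-76.62, 256.62], [0, 156.53], [-152.29, 152.29]. Speed limits (degrees/s): [136.94, 136.94, 159.86, 180, 180, 180].

## Interface

Orientations are given as a 3x3 rotation matrix whose columns are the frame's x, y, z axes.
In Python, from rig import env gives the robot as it stands.
- The arm moves only by the tool apply_moves, never from a script. Its argument "deltas" is a list of rows, each an object with "dp": the shift along the world's x, y, z in m, a list of three; "turn": the turn, a rotation vector about the world's x, y, z in rad, a list of three; "fingers": the closure in counts, from 0 (fully open) to 255 (shut). In form: [{"dp": [tx, ty, tz], "turn": [wx, wy, wz], "fingers": fingers}, ...]. A call has 1 to 12 rows; each row is the pose to reach, as a shift and turn from the pose commanded when the call began; what a row does not reach only later rows make up. A row lasts 1/10 s, in which the tool goes at most 50 mm and 8.59 degrees, less where a joint would pass 70% of its speed; a pose out of reach is approached as far as the arm can. A call with a gripper value outside its range is refused whole. The fingers move at their own pace and stop on an object; the grip force is fixed at half the most. Time passes only in rows, so rows that repeat a pose let the fingers close. It gives the time, the measured TCP pose, the force, the opening and the grip force at its end, in the units of the state.
- env.sense(): the state, without advancing time (a new reading comes with each control period).
- env.snapshot(name): name is "side" or "top" or "wrist"; returns a dict with "img" (420x560x3 uint8, red, green, blue), "z_map" (420x560 float32, m along the optical axis (not along the pixel's ray), 0 where there is no reading), "intrinsics" (3x3 intrinsics, pixels), "origin" and "rotation" of the camera in the world; the wrist camera has in their place "hand_eye" (4x4, takes a point from camera to tool coordinates, whose origin is the TCP and whose axes are the flange's). Camera axes: x right, y down, z forward; pixel columns grow to the right and rows downward; lengths in m; the calibration is good to about 2 mm. A picture is of the moment at which its call begins: read the wrist's pose just before it.
- env.sign_off(): hands the job in; it is judged then, once.
The state is a dict: "time_s": time; "q": joint angles; "qd": joint speeds; "effort": joint torques, N m; "eef_pos": TCP position; "orientation": TCP orientation; "force": force on the tool from outside, world axes, zero at the start; "ft_torque": the same for the moment, N m; "width": finger opening in m; "grip_force": force on a finger pad.
Only numpy, scipy, OpenCV 4.12 (cv2) and the standard library are available. Lean on these libraries where they do the work, as an engineer would, in place of code of your own. Each camera call takes 0.05 s, during which the arm holds its last target. There are 200 camera calls.

## Task

Log the sample and draw its gas: pick up the barcode scanner, hold it steady for a second or two about 10 cm in front of the label on the amber bottle, level and pointing squarely at the barcode, then lay it flat on the blue pad again and let go of it. Then take the syringe plunger by its knob and draw it slowly, straight up, until its lower end is level with the blue 30 ml ring on the barrel, without forcing it sideways, dragging, tipping or lifting the stand, or overshooting far past the ring. The plunger sinks back when let go, so finish while still holding it there, and leave the other things on the bench alone.

Things in the scene. Friction and masses are not known exactly. Their poses are not given: they have to be found in the camera images.
- scanner: pocket barcode scanner, a grey block 112 long (x), 42 wide (y), 24 high (z) mm, about 100 g, black nose with a red window at its +x end, orange key on top; lies flat on the pad. Origin: centre of its underside; +x is the way the beam points
- beam_point (a point): the scanner's best reading point: on its beam, 100 mm ahead of the nose (156 mm ahead of the scanner's origin in its +x, 12 mm above its underside)
- sampler: loose sampling stand, 2.4 kg: grey steel base 200 (x) x 130 (y) x 10 mm; a 12 mm upright rod at x +60 mm, top 210 mm up, whose clamp holds a 50 ml glass syringe upright above an amber bottle (43 mm diameter). Bottle and syringe share one upright axis at x -30 mm, y 0. Origin: centre of the base's underside; z up; the barcode faces -x, away from the rod
- label (a point): centre of the barcode (33 mm wide round the bottle, 22 mm high, on a white paper band 34 mm high) on the bottle's -x side, 52 mm from the sampler's origin in -x and 40 mm above its underside; axes as the sampler's, so the label faces -x
- ring_mark (a point): centre of the 3 mm high blue ring (30 ml), on the bore's axis, 49 mm above the bore's floor; axes as the sampler's
- barrel_mouth (a point): centre of the barrel's open top, on the bore's axis, 222 mm above the sampler's underside, with a flange 48 mm wide. The bore is 29.2 mm wide and 90 mm deep, its floor 132 mm above the sampler's underside; a dark line every 5 ml on the glass
- plunger: loose frosted glass plunger, about 90 g: rod 28 mm diameter (0.6 mm of play all round in the bore), 108 mm long, 18 mm neck, on top a round knob 34 mm diameter, 10 mm high. It starts fully down on the bore's floor, the knob's underside 26 mm above the barrel's mouth; only its weight and rubbing on the bore resist it. Origin: centre of its lower end; z up the rod
- plunger_tip (a point): centre of the plunger's lower end
- plunger_knob (a point): centre of the plunger's knob, 121 mm above the plunger's lower end; about 255 mm above the bench at the start
- pad: light blue bench pad 500 (x) x 920 (y) x 2 mm, fixed, its top 2 mm above the bench. Origin: centre of its underside
- petri: bystander: clear closed dish, 93 mm diameter, 15 mm high. Origin: centre of its underside
- bottle: bystander: square white bottle, 44 x 44 x 83 mm. Origin: centre of its underside
- tube_rack: bystander: blue rack with capped conical tubes, 80 (x) x 170 (y) x 119 mm. Origin: centre of its underside
- tub: bystander: open white tub, 104 mm diameter, 105 mm high. Origin: centre of its underside
- flask: bystander: conical glass flask, 68 mm diameter, 100 mm high. Origin: centre of its underside
- forceps: bystander: forceps with a blue handle lying flat, 117 mm long (x), 10 wide, 5 high. Origin: near its middle
Mind the look-alikes: they are no part of the job. What is shaped like the scanner but pink is not meant.

How it is judged:
By the outcome, as a careful person would: the job done as asked, in the order asked, and still so for the second after the job is handed in, while the arm keeps its last pose, push and grip.
It also fails if it takes over 67 s, if anything falls off the work surface, if the arm or the gripper's body presses on something with over 40 N, if the wrist force passes 120 N, or if a joint passes its speed limit or range.

## Working session

There is one attempt and no reset: what is moved stays moved. The work goes in short steps, Python scripts to look and compute and a tool call to move; the robot and the scene stay as the last step left them, time stands still between calls to the robot, and variables do not carry over. Pictures are saved under pics/ and viewed, at most 10 in all, crops included, and the job is handed in when it is done.

Besides the shell and the picture viewer there is one more tool, called as name(argument=value, ...) on one line, values as JSON. apply_moves: Moves the arm, as the interface text tells. Its arguments: {"type":"object","properties":{"deltas":{"type":"array"}},"required":["deltas"]}

```bash
mkdir -p pics; ls
cat > h.py <<'E'
import numpy as np, cv2, pickle
from rig import env
def snap(n):
    s=env.sense(); d=env.snapshot(n); d['s']=s
    if 'hand_eye' in d:
        T=np.eye(4);T[:3,:3]=np.array(s['orientation']);T[:3,3]=s['eef_pos']
        M=T@np.array(d['hand_eye']);d['origin']=M[:3,3];d['rotation']=M[:3,:3]
    pickle.dump(d,open(n+'.pkl','wb')); return d
def load(n): return pickle.load(open(n+'.pkl','rb'))
def cloud(d):
    z=d['z_map'];K=np.array(d['intrinsics']);v,u=np.mgrid[:z.shape[0],:z.shape[1]]
    c=np.stack([(u-K[0,2])/K[0,0]*z,(v-K[1,2])/K[1,1]*z,z],-1)
    return c@np.array(d['rotation']).T+np.array(d['origin'])
def plane(d,uv,h):
    K=np.array(d['intrinsics']);uv=np.atleast_2d(uv).astype(float)
    r=np.c_[(uv[:,0]-K[0,2])/K[0,0],(uv[:,1]-K[1,2])/K[1,1],np.ones(len(uv))]@np.array(d['rotation']).T
    o=np.array(d['origin']);return o+r*((h-o[2])/r[:,2])[:,None]
def save(d,f,box=None,s=1):
    i=d['img'][:,:,::-1]
    if box: i=i[box[1]:box[3],box[0]:box[2]]
    cv2.imwrite('pics/'+f,cv2.resize(i,None,fx=s,fy=s,interpolation=cv2.INTER_CUBIC))
E
python3 - <<'E'
from h import *
for n in('top','side'):
    d=snap(n);save(d,n+'0.png',None,1.4);print(n,d['origin'],d['rotation'],d['intrinsics'])
print(env.sense())
E
```

```text
pics
top [0.249174   0.00350068 1.50052576] [[ 0.01289098 -0.98489334  0.1726816 ]
 [-0.9999095  -0.013362   -0.00156547]
 [ 0.00384919 -0.17264579 -0.98497645]] [[487.90997582   0.         282.48313017]
 [  0.         487.90997582 204.31017001]
 [  0.           0.           1.        ]]
side [ 0.23563959 -0.72145671  0.83980389] [[ 0.9480274  -0.20906475  0.23986661]
 [-0.31796657 -0.6506273   0.68962408]
 [ 0.01188768 -0.73005208 -0.68328811]] [[395.78183276   0.         279.79026804]
 [  0.         395.78183276 204.35821706]
 [  0.           0.           1.        ]]
{'time_s': 0.1, 'q': array([ 6.46051843e+01,  7.51300314e+00,  8.53231882e+01,  4.52889399e-04,
        8.72608900e+01, -4.89541834e+00]), 'qd': array([-0.06986911, -0.0744737 , -0.08530493,  0.03146441,  0.02862298,
       -0.11089034]), 'effort': array([ 5.71639575e-04, -5.70946705e+01, -5.01939940e+01, -2.41562166e-04,
        8.04562034e-03, -1.67845121e-05]), 'eef_pos': array([0.20990576, 0.56155858, 0.23032473]), 'orientation': array([[-9.36675682e-01,  3.50197270e-01, -7.33777203e-04],
       [ 3.50198006e-01,  9.36674449e-01, -1.52728170e-03],
       [ 1.52460477e-04, -1.68753494e-03, -9.99998564e-01]]), 'force': array([ 0.13301288, -0.5522871 ,  0.75465577]), 'ft_torque': array([-0.02545048, -0.00351784, -0.0108516 ]), 'grip_force': 0.0, 'width': 0.08542384504145041}
```

View pics/top0.png

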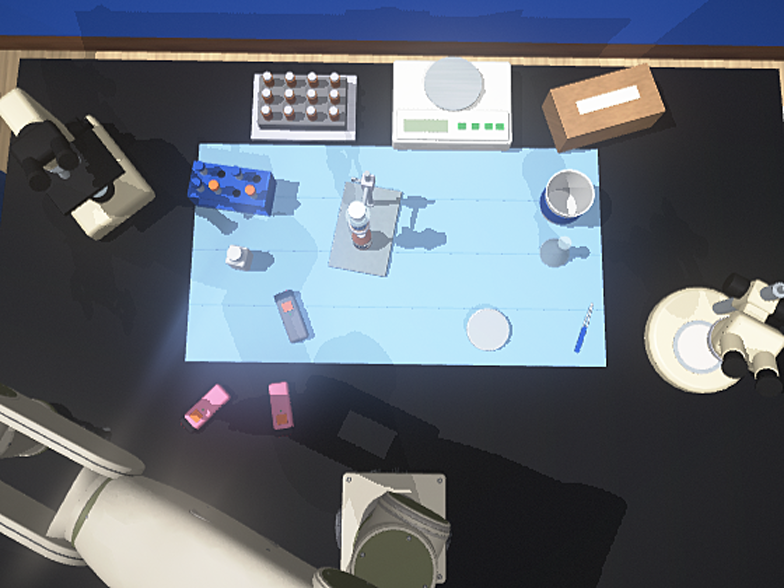

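View pics/side0.png

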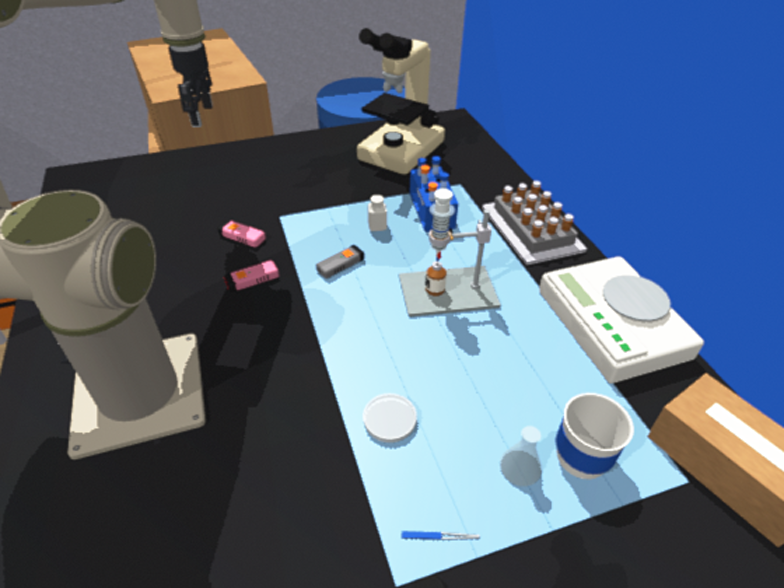

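The top view shows three scanner-shaped things: grey at (293,316), pink at (207,407) and pink at (281,405), in 1.4x pixels. Only the grey one lies on the pad and fits the description. The sampler is at (365,228), its rod pointing up in the image (+x), with the knob at (358,208).

Run:
```python
from h import *
t=load('top');s=load('side')
a=t['img'][180:265,170:300,::-1]; a2=t['img'][110:200,225:295,::-1]; b=s['img'][125:230,215:365,::-1]
r=lambda i,w,h:cv2.resize(i,(w,h),interpolation=cv2.INTER_CUBIC)
cv2.imwrite('pics/crops.png',np.hstack([r(np.vstack([r(a,390,255),r(a2,390,340)]),390,595),r(b,410,595)]))
for n,d in(('top',t),('side',s)):
    P=cloud(d);hsv=cv2.cvtColor(d['img'],cv2.COLOR_RGB2HSV).astype(int)
    def rect(m,h,name):
        m=m.astype(np.uint8);k,l,st,c=cv2.connectedComponentsWithStats(m)
        i=1+np.argmax(st[1:,4]);v,u=np.where(l==i)
        Q=plane(d,np.c_[u,v],h); (c,wh,an)=cv2.minAreaRect((Q[:,:2]*1000).astype(np.float32))
        pts=cv2.boxPoints((c,wh,an));e=pts[1]-pts[0],pts[2]-pts[1];e=max(e,key=np.linalg.norm)
        print(n,name,len(u),np.round(c,1),np.round(wh,1),'long dir deg',np.degrees(np.arctan2(e[1],e[0]))%180,'z',np.median(P[v,u,2]),'uv',u.mean(),v.mean())
    X,Y,Z=P[...,0],P[...,1],P[...,2]
    pad=(Z<.006)&(Z>-.004)
    rect((Z>.019)&(Z<.034)&(X>.25)&(X<.48)&(Y>.1)&(Y<.35),.026,'scanner')
    rect((hsv[...,1]<60)&(Z>.006)&(Z<.020)&(X>.35)&(X<.75)&(Y>-.1)&(Y<.25),.012,'base')
    k=(Z>.245)&(Z<.275)&(X>.35)&(X<.75)&(Y>-.1)&(Y<.25);v,u=np.where(k);print(n,'knob',k.sum(),np.median(P[v,u],0), P[v,u,:2].min(0),P[v,u,:2].max(0))
    rect(k&(Z>.256),.262,'knobtop')
    k=(Z>.195)&(Z<.218)&(X>.5)&(X<.75)&(Y>-.1)&(Y<.25)
    v,u=np.where(k);print('rod?',k.sum(),np.median(P[v,u],0))
    red=(X>.25)&(X<.48)&(Y>.1)&(Y<.35)&(hsv[...,0]<15)&(hsv[...,1]>100)&(Z>.01);v,u=np.where(red);print('key',len(u),P[v,u].mean(0))
    print('pad z',np.median(Z[(X>.25)&(X<.6)&(Y<-.0)&(Y>-.05)]))
```

```text
top scanner 431 [436.3 226.9] [104.8  42. ] long dir deg 22.595465 z 0.02577041898958332 uv 208.0139211136891 227.41531322505801
top base 1859 [641.9  72. ] [129.1 198.9] long dir deg 170.10268 z 0.012471080819829616 uv 261.3006993006993 164.99085529854761
top knob 127 [0.6109779  0.07610798 0.25948929] [0.59507284 0.06229175] [0.62734292 0.09181675]
top knobtop 120 [610.2  76.9] [32.7 28.9] long dir deg 1.1943667 z 0.2596854001705542 uv 254.44166666666666 149.76666666666668
rod? 24 [0.69882195 0.06241306 0.21032539]
key 0 [nan nan nan]
pad z 0.0017855565924136396
side scanner 292 [434.3 220.6] [108.6  45.2] long dir deg 21.674452 z 0.025129027723865993 uv 240.65068493150685 185.41095890410958
side base 1658 [639.3  67.5] [135.  198.4] long dir deg 170.15488 z 0.011412537309755333 uv 320.1821471652593 208.51507840772015
side knob 106 [0.60889053 0.07151698 0.25841978] [0.59278354 0.05637572] [0.62513108 0.09550325]
side knobtop 85 [607.3  70.6] [35.4 33.3] long dir deg 88.36385 z 0.25895016390835235 uv 315.83529411764704 138.63529411764705
rod? 97 [0.60952153 0.06204737 0.20452434]
key 21 [0.45998687 0.23645895 0.02645713]
pad z 0.001078843403367058<stdin>:22: RuntimeWarning: Mean of empty slice.
  ret = um.true_divide(
```

View pics/crops.png

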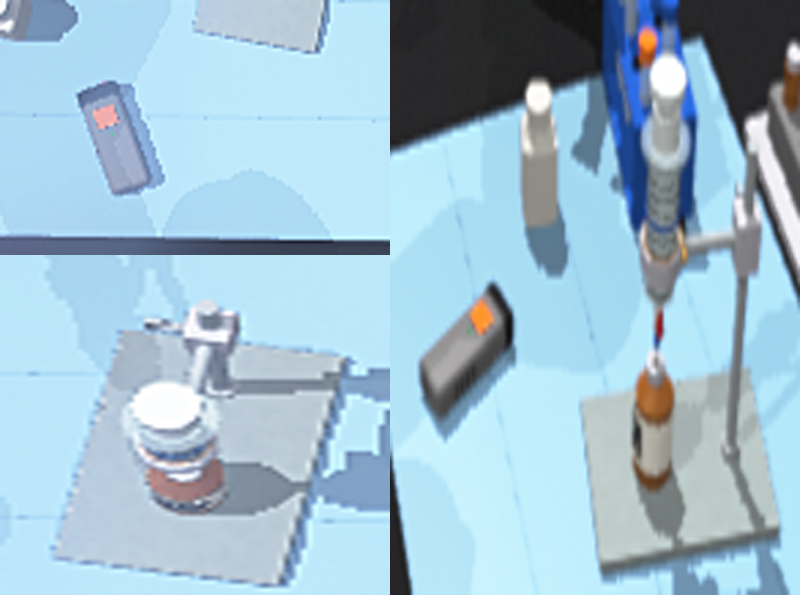

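The crop confirms the grey scanner: black nose at its +x/+y end, yaw about 22°. The sampler's yaw is about -10° and its axis is near (0.610, 0.075). I'll move above the scanner, aligned with it.

apply_moves(deltas=[{"dp":[0.03,-0.04,-0.0],"turn":[0,0,0.13],"fingers":0},{"dp":[0.056,-0.083,-0.01],"turn":[0,0,0.26],"fingers":0},{"dp":[0.084,-0.125,-0.02],"turn":[0,0,0.39],"fingers":0},{"dp":[0.112,-0.167,-0.03],"turn":[0,0,0.52],"fingers":0},{"dp":[0.14,-0.209,-0.04],"turn":[0,0,0.65],"fingers":0},{"dp":[0.168,-0.25,-0.05],"turn":[0,0,0.74],"fingers":0},{"dp":[0.196,-0.292,-0.05],"turn":[0,0,0.74],"fingers":0},{"dp":[0.226,-0.336,-0.05],"turn":[0,0,0.74],"fingers":0},{"dp":[0.226,-0.336,-0.05],"turn":[0,0,0.74],"fingers":0},{"dp":[0.226,-0.336,-0.05],"turn":[0,0,0.74],"fingers":0}])

```text
time_s: 1.1
eef_pos: [0.4368, 0.2243, 0.181]
orientation: [[-0.929, -0.369, -0.001], [-0.369, 0.929, -0.0], [0.001, -0.0, -1.0]]
force: [-1.1, 0.0, -0.4]
width: 0.0855
grip_force: 0.0
```

```bash
cat > w.py <<'E'
from h import *
d=snap('wrist');s=d['s'];P=cloud(d);X,Y,Z=P[...,0],P[...,1],P[...,2]
print(s['time_s'],s['eef_pos'],np.degrees(np.arctan2(s['orientation'][1][1],s['orientation'][0][1])),s['force'])
v0=d['z_map']>0
m=(v0&(Z>.016)&(Z<.034)&(abs(X-.436)<.1)&(abs(Y-.225)<.1)).astype(np.uint8)
k,l,st,_=cv2.connectedComponentsWithStats(m);i=1+np.argmax(st[1:,4]);v,u=np.where(l==i)
for nm,Q in(('depth',P[v,u]),('plane',plane(d,np.c_[u,v],.026))):
    c,wh,an=cv2.minAreaRect((Q[:,:2]*1000).astype(np.float32))
    p=cv2.boxPoints((c,wh,an));e=max((p[1]-p[0],p[2]-p[1]),key=np.linalg.norm)
    print(nm,len(u),c,wh,np.degrees(np.arctan2(e[1],e[0]))%180,np.median(Q[:,2]),u.min(),u.max(),v.min(),v.max())
E
python3 w.py; python3 -c "
from h import *
save(load('wrist'),'wrist1.png')"
```

```text
1.1 [0.4368192  0.22434562 0.18096908] 111.68258209265724 [-1.07750823  0.00170028 -0.43006818]
depth 5059 (438.0672302246094, 229.718994140625) (111.53074645996094, 42.800777435302734) 22.720808 0.025713863218307265 261 306 141 256
plane 5059 (437.60009765625, 229.3216094970703) (110.88031768798828, 41.75709533691406) 22.530699 0.026000000000000023 261 306 141 256
```

View pics/wrist1.png

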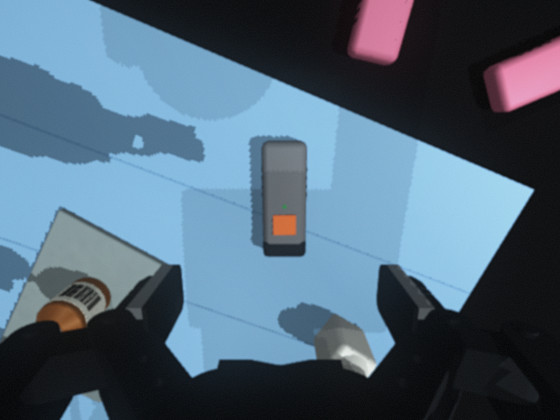

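The wrist view shows the grey scanner at px (284,199), its nose toward the bottom of the image, centre at (0.4377, 0.229). Next I'll descend and grip.

apply_moves(deltas=[{"dp":[0.001,0.005,-0.03],"turn":[0,0,0.016],"fingers":0},{"dp":[0.001,0.005,-0.07],"turn":[0,0,0.016],"fingers":0},{"dp":[0.001,0.005,-0.11],"turn":[0,0,0.016],"fingers":0},{"dp":[0.001,0.005,-0.145],"turn":[0,0,0.016],"fingers":0},{"dp":[0.001,0.005,-0.165],"turn":[0,0,0.016],"fingers":0},{"dp":[0.001,0.005,-0.176],"turn":[0,0,0.016],"fingers":0},{"dp":[0.001,0.005,-0.176],"turn":[0,0,0.016],"fingers":60},{"dp":[0.001,0.005,-0.176],"turn":[0,0,0.016],"fingers":100},{"dp":[0.001,0.005,-0.176],"turn":[0,0,0.016],"fingers":255},{"dp":[0.001,0.005,-0.176],"turn":[0,0,0.016],"fingers":255},{"dp":[0.001,0.005,-0.176],"turn":[0,0,0.016],"fingers":255}])

```text
time_s: 2.25
eef_pos: [0.4388, 0.2319, 0.0073]
orientation: [[-0.922, -0.388, 0.003], [-0.388, 0.922, 0.002], [-0.004, 0.0, -1.0]]
force: [-0.8, 0.6, 6.5]
width: 0.0405
grip_force: 62.2
```

apply_moves(deltas=[{"dp":[0,0,0.015],"turn":[0,0,0],"fingers":255},{"dp":[0,0,0.04],"turn":[0,0,0],"fingers":255},{"dp":[0,0,0.07],"turn":[0,0,0],"fingers":255},{"dp":[0,-0.015,0.1],"turn":[0,0,-0.08],"fingers":255},{"dp":[0,-0.035,0.12],"turn":[0,0,-0.2],"fingers":255},{"dp":[0,-0.06,0.12],"turn":[0,0,-0.32],"fingers":255},{"dp":[0,-0.085,0.12],"turn":[0,0,-0.44],"fingers":255},{"dp":[0,-0.11,0.12],"turn":[0,0,-0.53],"fingers":255},{"dp":[0,-0.122,0.12],"turn":[0,0,-0.567],"fingers":255},{"dp":[0,-0.122,0.12],"turn":[0,0,-0.567],"fingers":255},{"dp":[0,-0.122,0.12],"turn":[0,0,-0.567],"fingers":255}])

```text
time_s: 3.35
eef_pos: [0.4373, 0.1094, 0.1256]
orientation: [[-0.986, 0.167, 0.001], [0.167, 0.986, 0.001], [-0.0, 0.001, -1.0]]
force: [0.0, -0.4, -1.5]
width: 0.0409
grip_force: 61.2
```

Run:
```python
from h import *
d=snap('wrist');t=snap('top');s=d['s']
print(s['time_s'],s['eef_pos'],np.degrees(np.arctan2(s['orientation'][1][1],s['orientation'][0][1])),s['force'],s['width'],s['grip_force'])
i=np.hstack([d['img'],cv2.resize(t['img'][90:300,170:310],(280,420),interpolation=cv2.INTER_CUBIC)])[:,:,::-1]
i=cv2.resize(i,(800,400));cv2.imwrite('pics/w2.png',i)
for n,d in(('wrist',d),('top',t)):
    P=cloud(d);X,Y,Z=P[...,0],P[...,1],P[...,2];hsv=cv2.cvtColor(d['img'],cv2.COLOR_RGB2HSV).astype(int)
    m=(d['z_map']>0)&(hsv[...,1]<70)&(Z>.006)&(Z<.018)&(X>.5)&(X<.78)&(Y>-.05)&(Y<.2)
    Q=P[m]; 
    if len(Q):
        c,wh,an=cv2.minAreaRect((Q[:,:2]*1000).astype(np.float32));print(n,'base',len(Q),c,wh,an,cv2.boxPoints((c,wh,an)).round(1).tolist())
    b=(Z>.02)&(Z<.055)&(X>.56)&(X<.64)&(Y>.03)&(Y<.13);Q=P[b];print('bottle',len(Q),Q.mean(0) if len(Q) else '')
    if len(Q)>30:
        A=np.c_[2*Q[:,:2],np.ones(len(Q))];r=np.linalg.lstsq(A,(Q[:,:2]**2).sum(1),rcond=None)[0];print('axis',r[:2],np.sqrt(r[2]+r[0]**2+r[1]**2))
        f=lambda c:np.median(np.linalg.norm(Q[:,:2]-c,axis=1))
    b=(Z>.245)&(Z<.275)&(X>.56)&(X<.66)&(Y>.03)&(Y<.13);print('knob',b.sum(),P[b].mean(0) if b.sum() else '')
```

```text
3.35 [0.43731118 0.1093646  0.1255846 ] 80.38188823844257 [ 0.00308969 -0.44697551 -1.4971084 ] 0.04088609421396084 61.22427463531494
wrist base 684 (560.1665649414062, 88.5840072631836) (107.73335266113281, 38.16938781738281) 80.58819580078125 [[532.5, 38.599998474121094], [570.2000122070312, 32.29999923706055], [587.7999877929688, 138.60000610351562], [550.0999755859375, 144.8000030517578]]
bottle 0 
knob 0 
top base 1643 (639.8522338867188, 75.06919860839844) (276.31585693359375, 248.78146362304688) 0.4015415906906128 [[500.79998779296875, 198.5], [502.6000061035156, -50.29999923706055], [778.9000244140625, -48.400001525878906], [777.0999755859375, 200.39999389648438]]
bottle 22 [0.59857033 0.06728827 0.03702184]
knob 128 [0.610901   0.07707108 0.25957693]
```

View pics/w2.png

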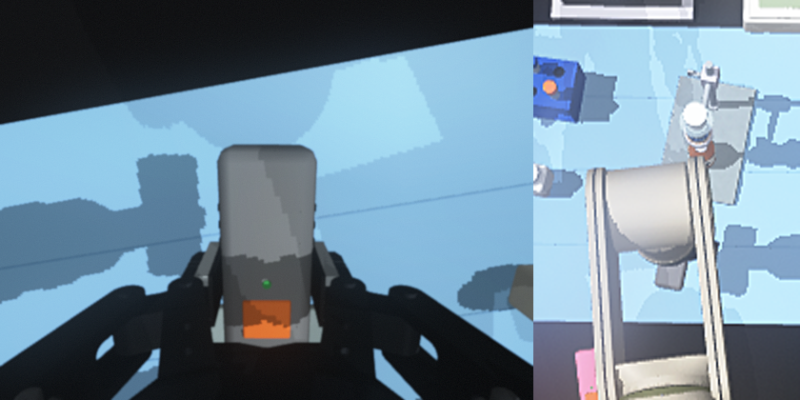

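The scanner is held straight, its body around px (265,240) with the nose down in the image. Next I'll measure its pose in the hand.

```bash
cat > sc.py <<'E'
from h import *
d=load('wrist');P=cloud(d);s=d['s'];e=s['eef_pos'];R=np.array(s['orientation']);L=(P-e)@R
hsv=cv2.cvtColor(d['img'],cv2.COLOR_RGB2HSV).astype(int)
m=(d['z_map']>0)&(abs(L[...,1])<.019)&(L[...,2]>-.035)&(L[...,2]<.0)&(L[...,0]>-.035)&(L[...,0]<.08)&(hsv[...,1]<70)
Q=L[m]
c=np.linalg.lstsq(np.c_[Q[:,:2],np.ones(len(Q))],Q[:,2],rcond=None)[0]
r=Q[:,2]-np.c_[Q[:,:2],np.ones(len(Q))]@c;k=abs(r)<.002;Q=Q[k]
c=np.linalg.lstsq(np.c_[Q[:,:2],np.ones(len(Q))],Q[:,2],rcond=None)[0]
print(len(Q),'slopes deg',np.degrees(c[:2]),'z0',c[2],'x range',Q[:,0].min(),Q[:,0].max())
for lo in np.arange(-.03,.07,.02):
    b=Q[(Q[:,0]>=lo)&(Q[:,0]<lo+.02)]
    if len(b): print(round(lo,2),len(b),np.median(b[:,2]))
m=(d['z_map']>0)&(L[...,2]>-.035)&(L[...,2]<-.005)&(L[...,0]>.025)&(L[...,0]<.08)&(abs(L[...,1])<.03);Q=L[m]
print('y edges back part',np.percentile(Q[:,1],[1,99]),'rear end',np.percentile(Q[:,0],99.5))
for lo in(.026,.036,.046):
    b=Q[(Q[:,0]>lo)&(Q[:,0]<lo+.008)];print(lo,b[:,1].min(),b[:,1].max())
E
python3 sc.py
```

```text
15934 slopes deg [-0.03637757  0.08852313] z0 -0.018337495296348906 x range -0.0349634677896169 0.056219183825690106
-0.03 1378 -0.018158413741930453
-0.01 3628 -0.018420354717257684
0.01 4198 -0.018474378536309927
0.03 4738 -0.018563043392711608
0.05 1485 -0.017818617140014585
y edges back part [-0.02045912  0.02002128] rear end 0.05719657988196937
0.026 -0.021646228518422742 0.021367768947718083
0.036 -0.021250481085826334 0.020871491530763935
0.046 -0.021009594862304977 0.020857238309226898
```

apply_moves(deltas=[{"dp":[-0.001,-0.002,-0.02],"turn":[0,0,0],"fingers":255},{"dp":[-0.001,-0.002,-0.045],"turn":[0,0,0],"fingers":255},{"dp":[-0.001,-0.002,-0.07],"turn":[0,0,0],"fingers":255},{"dp":[-0.001,-0.002,-0.085],"turn":[0,0,0],"fingers":255},{"dp":[-0.001,-0.002,-0.09],"turn":[0,0,0],"fingers":255},{"dp":[-0.001,-0.002,-0.09],"turn":[0,0,0],"fingers":255},{"dp":[-0.001,-0.002,-0.09],"turn":[0,0,0],"fingers":255},{"dp":[-0.001,-0.002,-0.09],"turn":[0,0,0],"fingers":255}])

```text
time_s: 4.25
eef_pos: [0.4371, 0.1073, 0.0365]
orientation: [[-0.986, 0.168, 0.002], [0.168, 0.986, 0.0], [-0.002, 0.001, -1.0]]
force: [0.7, -0.6, -1.3]
width: 0.0406
grip_force: 61.2
```

```bash
python3 - <<'E'
from h import *
d=snap('wrist');t=snap('side')
s=d['s'];R=np.array(s['orientation']);print(s['time_s'],s['eef_pos'],R[:,2],np.degrees(np.arctan2(R[1,1],R[0,1]))-90,s['force'])
# ray-cast label centre in side view: white band / dark bars
save(t,'side2.png',(230,140,370,240),5.5)
E
python3 sc.py
```

```text
4.25 [0.43713097 0.1073136  0.03649448] [ 2.04123940e-03  2.63386382e-04 -9.99997882e-01] -9.647214522949696 [ 0.67370687 -0.56399656 -1.34192577]
15946 slopes deg [0.00937199 0.09401827] z0 -0.018349051709677353 x range -0.034998213869334154 0.05654998291537031
-0.03 1400 -0.01816894119136489
-0.01 3643 -0.018424237652015903
0.01 4178 -0.018484191921490648
0.03 4732 -0.018529459205016592
0.05 1504 -0.01784591981119675
y edges back part [-0.02043425  0.02002785] rear end 0.057205997710244386
0.026 -0.02162067824039273 0.021182642350603503
0.036 -0.021237865125381724 0.020819508912539558
0.046 -0.02106850299847176 0.02099544008726958
```

View pics/side2.png

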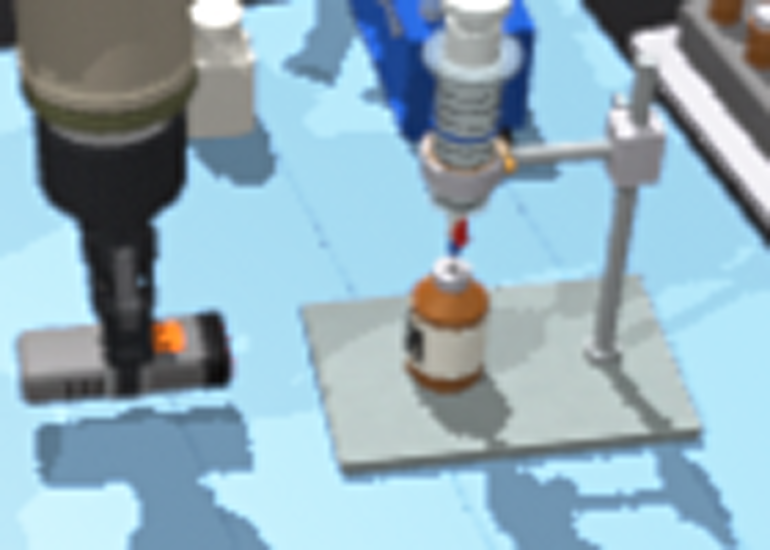

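The scanner is level at (125,360) in the crop, pointing at the label at (415,340) and about 10 cm from it. I'll hold it for about 2.4 s.

apply_moves(deltas=[{"dp":[-0.001,0,-0.001],"turn":[0,0,0],"fingers":255},{"dp":[-0.001,0,-0.001],"turn":[0,0,0],"fingers":255},{"dp":[-0.001,0,-0.001],"turn":[0,0,0],"fingers":255},{"dp":[-0.001,0,-0.001],"turn":[0,0,0],"fingers":255},{"dp":[-0.001,0,-0.001],"turn":[0,0,0],"fingers":255},{"dp":[-0.001,0,-0.001],"turn":[0,0,0],"fingers":255},{"dp":[-0.001,0,-0.001],"turn":[0,0,0],"fingers":255},{"dp":[-0.001,0,-0.001],"turn":[0,0,0],"fingers":255},{"dp":[-0.001,0,-0.001],"turn":[0,0,0],"fingers":255},{"dp":[-0.001,0,-0.001],"turn":[0,0,0],"fingers":255},{"dp":[-0.001,0,-0.001],"turn":[0,0,0],"fingers":255},{"dp":[-0.001,0,-0.001],"turn":[0,0,0],"fingers":255}])

```text
time_s: 5.55
eef_pos: [0.4351, 0.107, 0.0343]
orientation: [[-0.986, 0.168, 0.0], [0.168, 0.986, -0.0], [-0.0, -0.0, -1.0]]
force: [-0.7, -0.4, -0.8]
width: 0.0408
grip_force: 61.2
```

apply_moves(deltas=[{"dp":[0,0,0],"turn":[0,0,0],"fingers":255},{"dp":[0,0,0],"turn":[0,0,0],"fingers":255},{"dp":[0,0,0],"turn":[0,0,0],"fingers":255},{"dp":[0,0,0],"turn":[0,0,0],"fingers":255},{"dp":[0,0,0],"turn":[0,0,0],"fingers":255},{"dp":[0,0,0],"turn":[0,0,0],"fingers":255},{"dp":[0,0,0],"turn":[0,0,0],"fingers":255},{"dp":[0,0,0],"turn":[0,0,0],"fingers":255},{"dp":[0,0,0],"turn":[0,0,0],"fingers":255},{"dp":[0,0,0],"turn":[0,0,0],"fingers":255},{"dp":[0,0,0],"turn":[0,0,0],"fingers":255},{"dp":[0,0,0],"turn":[0,0,0],"fingers":255}])

```text
time_s: 6.75
eef_pos: [0.4351, 0.107, 0.0343]
orientation: [[-0.986, 0.168, -0.0], [0.168, 0.986, -0.0], [0.0, -0.0, -1.0]]
force: [0.8, 0.2, -1.0]
width: 0.041
grip_force: 61.2
```

apply_moves(deltas=[{"dp":[0.001,0,0.0015],"turn":[0,0,0],"fingers":255},{"dp":[0.001,0,0.0015],"turn":[0,0,0],"fingers":255},{"dp":[0.001,0,0.0015],"turn":[0,0,0],"fingers":255},{"dp":[0.001,0,0.0015],"turn":[0,0,0],"fingers":255},{"dp":[0.001,0,0.0015],"turn":[0,0,0],"fingers":255},{"dp":[0.001,0,0.0015],"turn":[0,0,0],"fingers":255},{"dp":[0.001,0,0.0015],"turn":[0,0,0],"fingers":255},{"dp":[0.001,0,0.0015],"turn":[0,0,0],"fingers":255},{"dp":[0.001,0,0.0015],"turn":[0,0,0],"fingers":255},{"dp":[0.001,0,0.0015],"turn":[0,0,0],"fingers":255},{"dp":[0.001,0,0.0015],"turn":[0,0,0],"fingers":255},{"dp":[0.001,0,0.0015],"turn":[0,0,0],"fingers":255}])

```text
time_s: 7.95
eef_pos: [0.4361, 0.107, 0.0358]
orientation: [[-0.986, 0.168, 0.0], [0.168, 0.986, 0.0], [-0.0, 0.0, -1.0]]
force: [-0.1, 0.3, -1.5]
width: 0.0411
grip_force: 61.2
```

apply_moves(deltas=[{"dp":[0,0,0],"turn":[0,0,0],"fingers":255},{"dp":[0,0,0],"turn":[0,0,0],"fingers":255},{"dp":[0,0,0],"turn":[0,0,0],"fingers":255},{"dp":[0,0,0],"turn":[0,0,0],"fingers":255},{"dp":[0,0,0],"turn":[0,0,0],"fingers":255},{"dp":[0,0,0],"turn":[0,0,0],"fingers":255},{"dp":[0,0,0],"turn":[0,0,0],"fingers":255},{"dp":[0,0,0],"turn":[0,0,0],"fingers":255},{"dp":[0,0,0],"turn":[0,0,0],"fingers":255},{"dp":[0,0,0],"turn":[0,0,0],"fingers":255},{"dp":[0,0,0],"turn":[0,0,0],"fingers":255},{"dp":[0,0,0],"turn":[0,0,0],"fingers":255}])

```text
time_s: 9.15
eef_pos: [0.4361, 0.107, 0.0358]
orientation: [[-0.986, 0.168, 0.0], [0.168, 0.986, 0.0], [-0.0, 0.0, -1.0]]
force: [0.6, 0.8, -0.8]
width: 0.0404
grip_force: 61.2
```

apply_moves(deltas=[{"dp":[0.0,0.02,0.0],"turn":[0,0,0],"fingers":255},{"dp":[0.005,0.05,0.0],"turn":[0,0,0],"fingers":255},{"dp":[0.005,0.07,0.0],"turn":[0,0,0],"fingers":255},{"dp":[0.005,0.08,-0.005],"turn":[0,0,0],"fingers":255},{"dp":[0.005,0.08,-0.012],"turn":[0,0,0],"fingers":255},{"dp":[0.005,0.08,-0.019],"turn":[0,0,0],"fingers":255},{"dp":[0.005,0.08,-0.024],"turn":[0,0,0],"fingers":255},{"dp":[0.005,0.08,-0.027],"turn":[0,0,0],"fingers":255},{"dp":[0.005,0.08,-0.027],"turn":[0,0,0],"fingers":255},{"dp":[0.005,0.08,-0.027],"turn":[0,0,0],"fingers":255},{"dp":[0.005,0.08,-0.027],"turn":[0,0,0],"fingers":255}])

```text
time_s: 10.25
eef_pos: [0.4414, 0.1869, 0.0091]
orientation: [[-0.986, 0.168, 0.001], [0.168, 0.986, 0.0], [-0.001, 0.0, -1.0]]
force: [0.7, -0.1, -0.6]
width: 0.0404
grip_force: 61.3
```

Not in contact yet; I'll lower a bit more, release and rise.

apply_moves(deltas=[{"dp":[0,0,-0.001],"turn":[0,0,0],"fingers":255},{"dp":[0,0,-0.0015],"turn":[0,0,0],"fingers":255},{"dp":[0,0,-0.0015],"turn":[0,0,0],"fingers":255},{"dp":[0,0,-0.0015],"turn":[0,0,0],"fingers":100},{"dp":[0,0,-0.0015],"turn":[0,0,0],"fingers":0},{"dp":[0,0,-0.0015],"turn":[0,0,0],"fingers":0},{"dp":[0,0,-0.0015],"turn":[0,0,0],"fingers":0},{"dp":[0,0,-0.0015],"turn":[0,0,0],"fingers":0},{"dp":[0,0,-0.0015],"turn":[0,0,0],"fingers":0}])

```text
time_s: 11.15
eef_pos: [0.4411, 0.187, 0.0073]
orientation: [[-0.986, 0.168, -0.0], [0.168, 0.986, 0.0], [0.0, 0.0, -1.0]]
force: [0.3, -0.4, -0.8]
width: 0.0851
grip_force: 0.0
```

apply_moves(deltas=[{"dp":[0,0,0.01],"turn":[0,0,0],"fingers":0},{"dp":[0,0,0.04],"turn":[0,0,0],"fingers":0},{"dp":[0,0,0.08],"turn":[0,0,0],"fingers":0},{"dp":[0,0,0.12],"turn":[0,0,0],"fingers":0},{"dp":[0,0,0.16],"turn":[0,0,0],"fingers":0},{"dp":[0,0,0.2],"turn":[0,0,0],"fingers":0},{"dp":[0,0,0.24],"turn":[0,0,0],"fingers":0},{"dp":[0,0,0.28],"turn":[0,0,0],"fingers":0},{"dp":[0,0,0.31],"turn":[0,0,0],"fingers":0},{"dp":[0,0,0.31],"turn":[0,0,0],"fingers":0},{"dp":[0,0,0.31],"turn":[0,0,0],"fingers":0}])

```text
time_s: 12.25
eef_pos: [0.4414, 0.1871, 0.3186]
orientation: [[-0.986, 0.168, 0.002], [0.168, 0.986, 0.001], [-0.002, 0.001, -1.0]]
force: [0.6, 0.3, -0.4]
width: 0.0852
grip_force: 0.0
```

Run:
```python
from h import *
d=snap('wrist');t=snap('top');s=d['s'];print(s['time_s'],s['eef_pos'])
i=np.hstack([d['img'],cv2.resize(t['img'][90:300,170:310],(280,420),interpolation=cv2.INTER_CUBIC)])[:,:,::-1]
cv2.imwrite('pics/w3.png',cv2.resize(i,(800,400)))
P=cloud(d);X,Y,Z=P[...,0],P[...,1],P[...,2]
m=(d['z_map']>0)&(Z>.016)&(Z<.034)&(abs(X-.441)<.08)&(abs(Y-.187)<.06)
print('scanner',np.round(np.array(cv2.minAreaRect((P[m][:,:2]*1000).astype(np.float32))[0]),1),np.percentile(Z[m],[5,50,95]))
for n,d in(('w',d),('t',t)):
    P=cloud(d);X,Y,Z=P[...,0],P[...,1],P[...,2];b=(Z>.245)&(Z<.275)&(abs(X-.611)<.05)&(abs(Y-.077)<.05)
    print(n,'knob',b.sum(),P[b].mean(0) if b.sum() else '')
```

```text
12.25 [0.44140475 0.18710734 0.31862499]
scanner [439.8 187.4] [0.02183767 0.02556017 0.02747378]
w knob 0 
t knob 127 [0.61075221 0.07702375 0.25980643]
```

View pics/w3.png

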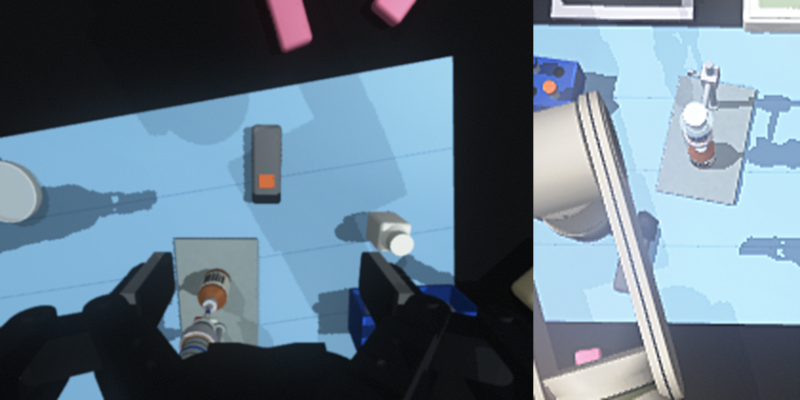

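The scanner lies flat at wrist px (265,163). Next I'll move above the knob.

apply_moves(deltas=[{"dp":[0.02,-0.015,0.02],"turn":[0,0,0],"fingers":0},{"dp":[0.05,-0.035,0.025],"turn":[0,0,0],"fingers":0},{"dp":[0.08,-0.055,0.025],"turn":[0,0,0],"fingers":0},{"dp":[0.11,-0.075,0.025],"turn":[0,0,0],"fingers":0},{"dp":[0.14,-0.09,0.025],"turn":[0,0,0],"fingers":0},{"dp":[0.16,-0.103,0.025],"turn":[0,0,0],"fingers":0},{"dp":[0.17,-0.11,0.025],"turn":[0,0,0],"fingers":0},{"dp":[0.17,-0.11,0.025],"turn":[0,0,0],"fingers":0},{"dp":[0.17,-0.11,0.025],"turn":[0,0,0],"fingers":0},{"dp":[0.17,-0.11,0.025],"turn":[0,0,0],"fingers":0}])

```text
time_s: 13.35
eef_pos: [0.6103, 0.0779, 0.3425]
orientation: [[-0.986, 0.167, -0.0], [0.167, 0.986, 0.0], [0.0, 0.0, -1.0]]
force: [-0.3, 0.3, -0.1]
width: 0.0854
grip_force: 0.0
```

```bash
cat > k.py <<'E'
from h import *
d=snap('wrist');s=d['s'];print(s['time_s'],s['eef_pos'],np.array(s['orientation'])[:,2])
P=cloud(d);X,Y,Z=P[...,0],P[...,1],P[...,2]
m=(d['z_map']>0)&(Z>.25)&(Z<.27)&(abs(X-.611)<.04)&(abs(Y-.077)<.04)
v,u=np.where(m);Q=P[m];c,r=cv2.minEnclosingCircle((Q[:,:2]*1000).astype(np.float32))
print('knob',len(u),Q.mean(0),c,r,np.median(Q[:,2]),u.min(),u.max(),v.min(),v.max())
Q2=plane(d,np.c_[u,v],.262);print(Q2.mean(0),cv2.minEnclosingCircle((Q2[:,:2]*1000).astype(np.float32)))
E
python3 k.py; python3 -c "
from h import *
save(load('wrist'),'w4.png')"
```

```text
13.35 [0.61031361 0.07785948 0.34245169] [-1.47271088e-04  2.57414882e-04 -9.99999956e-01]
knob 1661 [0.60951884 0.07787032 0.25949131] (610.6830444335938, 77.62555694580078) 16.984210968017578 0.2597416529438567 257 302 197 243
[0.6087848  0.07799199 0.262     ] ((609.0202026367188, 78.11476135253906), 17.187746047973633)
```

View pics/w4.png

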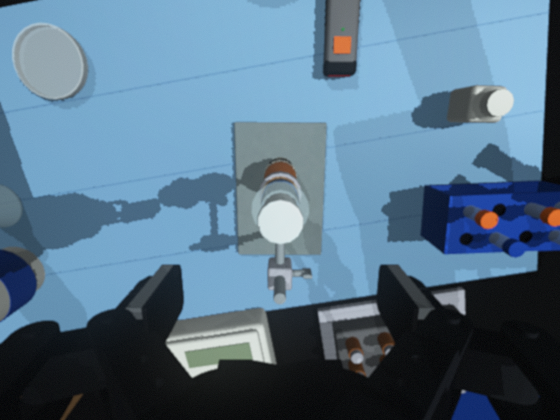

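The knob is at px (280,220), 34 mm across, under the TCP to within about 1 mm. I'll descend and wait before closing.

apply_moves(deltas=[{"dp":[0,0,-0.03],"turn":[0,0,0],"fingers":0},{"dp":[0,0,-0.055],"turn":[0,0,0],"fingers":0},{"dp":[0,0,-0.075],"turn":[0,0,0],"fingers":0},{"dp":[0,0,-0.09],"turn":[0,0,0],"fingers":0},{"dp":[0,0,-0.1],"turn":[0,0,0],"fingers":0},{"dp":[0,0,-0.108],"turn":[0,0,0],"fingers":0},{"dp":[0,0,-0.108],"turn":[0,0,0],"fingers":0},{"dp":[0,0,-0.108],"turn":[0,0,0],"fingers":0},{"dp":[0,0,-0.108],"turn":[0,0,0],"fingers":0},{"dp":[0,0,-0.108],"turn":[0,0,0],"fingers":0}])

```text
time_s: 14.4
eef_pos: [0.6116, 0.077, 0.2353]
orientation: [[-0.986, 0.168, 0.001], [0.168, 0.986, 0.0], [-0.001, 0.0, -1.0]]
force: [0.4, 1.4, 0.3]
width: 0.0856
grip_force: 0.0
```

```bash
python3 k.py
```

```text
14.4 [0.61157598 0.07702845 0.23525969] [ 1.46131865e-03  7.43463534e-05 -9.99998930e-01]
knob 5155 [0.60873477 0.07799452 0.2593376 ] (604.78125, 65.10478973388672) 30.449928283691406 0.25970742700870736 165 322 251 331
[0.6073104  0.07821828 0.262     ] ((605.7001342773438, 63.37892150878906), 31.062650680541992)
```

Run:
```python
from h import *
d=snap('wrist');s=d['s'];R=np.array(s['orientation']);print(s['eef_pos'],d['hand_eye'][:3,3])
L=(cloud(d)-s['eef_pos'])@R
m=(d['z_map']>0)&(abs(L[...,2]+.0245)<.004)&(abs(L[...,1])<.024)&(abs(L[...,0])<.025)
Q=L[m]*1000;print(len(Q),Q.min(0),Q.max(0),Q.mean(0),cv2.minEnclosingCircle(Q[:,:2].astype(np.float32)))
```

```text
[0.61150497 0.0769777  0.23508527] [ 0.06916995 -0.00032739 -0.14253466]
4887 [-15.81208065 -16.12941478 -26.66215103] [ 17.94750151  17.19759427 -20.53938721] [  2.22257015   0.52103095 -24.58474824] ((0.917191207408905, 0.38500508666038513), 17.088348388671875)
```

apply_moves(deltas=[{"dp":[-0.001,0.0005,0],"turn":[0,0,0],"fingers":0},{"dp":[-0.001,0.0005,0],"turn":[0,0,0],"fingers":40},{"dp":[-0.001,0.0005,0],"turn":[0,0,0],"fingers":80},{"dp":[-0.001,0.0005,0],"turn":[0,0,0],"fingers":110},{"dp":[-0.001,0.0005,0],"turn":[0,0,0],"fingers":130},{"dp":[-0.001,0.0005,0],"turn":[0,0,0],"fingers":145},{"dp":[-0.001,0.0005,0],"turn":[0,0,0],"fingers":160},{"dp":[-0.001,0.0005,0],"turn":[0,0,0],"fingers":180},{"dp":[-0.001,0.0005,0],"turn":[0,0,0],"fingers":255},{"dp":[-0.001,0.0005,0],"turn":[0,0,0],"fingers":255},{"dp":[-0.001,0.0005,0],"turn":[0,0,0],"fingers":255}])

```text
time_s: 15.6
eef_pos: [0.6102, 0.0775, 0.2346]
orientation: [[-0.986, 0.168, 0.0], [0.168, 0.986, -0.0], [-0.0, 0.0, -1.0]]
force: [-0.2, 0.2, 3.2]
width: 0.0314
grip_force: 59.2
```

apply_moves(deltas=[{"dp":[0,0,0.001],"turn":[0,0,0],"fingers":255},{"dp":[0,0,0.002],"turn":[0,0,0],"fingers":255},{"dp":[0,0,0.003],"turn":[0,0,0],"fingers":255},{"dp":[0,0,0.004],"turn":[0,0,0],"fingers":255},{"dp":[0,0,0.005],"turn":[0,0,0],"fingers":255},{"dp":[0,0,0.006],"turn":[0,0,0],"fingers":255},{"dp":[0,0,0.007],"turn":[0,0,0],"fingers":255},{"dp":[0,0,0.008],"turn":[0,0,0],"fingers":255},{"dp":[0,0,0.009],"turn":[0,0,0],"fingers":255},{"dp":[0,0,0.01],"turn":[0,0,0],"fingers":255}])

```text
time_s: 16.6
eef_pos: [0.6101, 0.0775, 0.2444]
orientation: [[-0.986, 0.168, 0.0], [0.168, 0.986, -0.0], [-0.0, -0.0, -1.0]]
force: [1.0, -0.3, -0.6]
width: 0.0311
grip_force: 59.4
```

Run:
```python
from h import *
s=env.sense();print(s['eef_pos'],s['force'],s['ft_torque'],s['width'],s['grip_force'])
```

```text
[0.61011966 0.07749675 0.24439121] [ 0.9828131  -0.30191938 -0.57660119] [-0.0194635  -0.00214657  0.00264208] 0.031075731936743428 59.4148188829422
```

apply_moves(deltas=[{"dp":[0,0,0.0015],"turn":[0,0,0],"fingers":255},{"dp":[0,0,0.003],"turn":[0,0,0],"fingers":255},{"dp":[0,0,0.0045],"turn":[0,0,0],"fingers":255},{"dp":[0,0,0.006],"turn":[0,0,0],"fingers":255},{"dp":[0,0,0.0075],"turn":[0,0,0],"fingers":255},{"dp":[0,0,0.009],"turn":[0,0,0],"fingers":255},{"dp":[0,0,0.0105],"turn":[0,0,0],"fingers":255},{"dp":[0,0,0.012],"turn":[0,0,0],"fingers":255},{"dp":[0,0,0.0135],"turn":[0,0,0],"fingers":255},{"dp":[0,0,0.015],"turn":[0,0,0],"fingers":255},{"dp":[0,0,0.0165],"turn":[0,0,0],"fingers":255},{"dp":[0,0,0.018],"turn":[0,0,0],"fingers":255}])

```text
time_s: 17.8
eef_pos: [0.6101, 0.0775, 0.2624]
orientation: [[-0.986, 0.168, -0.0], [0.168, 0.986, -0.0], [0.0, -0.0, -1.0]]
force: [-0.4, -1.6, -1.1]
width: 0.0316
grip_force: 59.4
```

```bash
cat > c.py <<'E'
from h import *
d=snap('wrist');s=d['s'];R=np.array(s['orientation']);print(s['eef_pos'],s['force'],s['ft_torque'])
L=(cloud(d)-s['eef_pos'])@R
m=(d['z_map']>0)&(abs(L[...,2]+.0245)<.006)&(abs(L[...,1])<.012)&(abs(L[...,0])<.02)
Q=L[m]*1000;print(len(Q),Q.mean(0),np.median(Q[:,2]))
t=snap('top');P=cloud(t);X,Y,Z=P[...,0],P[...,1],P[...,2]
hsv=cv2.cvtColor(t['img'],cv2.COLOR_RGB2HSV).astype(int)
m=(Z>.1)&(Z<.215)&(abs(X-.70)<.02)&(abs(Y-.062)<.02);print('rod',m.sum(),np.median(P[m],0))
E
python3 c.py
python3 - <<'E'
from h import *
t=snap('side');save(t,'side3.png',(270,70,370,230),3.7)
E
```

```text
[0.61010414 0.07753232 0.26240674] [-0.44637712 -1.61086553 -1.11678356] [0.00662097 0.0298612  0.04123618]
4238 [  1.29850896  -0.05390743 -24.94705848] -25.184669428501522
rod 0 [nan nan nan]
  return _methods._mean(a, axis=axis, dtype=dtype,
  ret = um.true_divide(
```

View pics/side3.png

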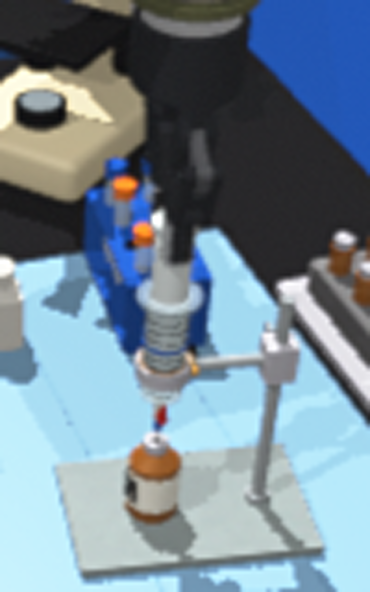

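The plunger rod shows above the flange at (170,290), the grip holds and the stand hasn't moved. It has risen 27.8 mm, so 21.2 mm remain.

apply_moves(deltas=[{"dp":[0,0,0.0015],"turn":[0,0,0],"fingers":255},{"dp":[0,0,0.003],"turn":[0,0,0],"fingers":255},{"dp":[0,0,0.0045],"turn":[0,0,0],"fingers":255},{"dp":[0,0,0.006],"turn":[0,0,0],"fingers":255},{"dp":[0,0,0.0075],"turn":[0,0,0],"fingers":255},{"dp":[0,0,0.009],"turn":[0,0,0],"fingers":255},{"dp":[0,0,0.0105],"turn":[0,0,0],"fingers":255},{"dp":[0,0,0.012],"turn":[0,0,0],"fingers":255},{"dp":[0,0,0.0135],"turn":[0,0,0],"fingers":255},{"dp":[0,0,0.015],"turn":[0,0,0],"fingers":255},{"dp":[0,0,0.0165],"turn":[0,0,0],"fingers":255},{"dp":[0,0,0.018],"turn":[0,0,0],"fingers":255}])

```text
time_s: 19.15
eef_pos: [0.6101, 0.0775, 0.2804]
orientation: [[-0.986, 0.168, -0.0], [0.168, 0.986, 0.0], [0.0, 0.0, -1.0]]
force: [-0.8, 0.1, -0.5]
width: 0.0318
grip_force: 59.4
```

apply_moves(deltas=[{"dp":[0,0,0.001],"turn":[0,0,0],"fingers":255},{"dp":[0,0,0.002],"turn":[0,0,0],"fingers":255},{"dp":[0,0,0.003],"turn":[0,0,0],"fingers":255},{"dp":[0,0,0.003],"turn":[0,0,0],"fingers":255},{"dp":[0,0,0.003],"turn":[0,0,0],"fingers":255},{"dp":[0,0,0.003],"turn":[0,0,0],"fingers":255},{"dp":[0,0,0.003],"turn":[0,0,0],"fingers":255}])

```text
time_s: 19.85
eef_pos: [0.6101, 0.0775, 0.2832]
orientation: [[-0.986, 0.168, -0.0], [0.168, 0.986, 0.0], [0.0, 0.0, -1.0]]
force: [0.2, -0.2, -0.4]
width: 0.0318
grip_force: 59.4
```

```bash
python3 c.py 2>/dev/null
python3 - <<'E'
from h import *
t=snap('side');save(t,'side4.png',(290,125,345,185),10)
P=cloud(t);X,Y,Z=P[...,0],P[...,1],P[...,2];hsv=cv2.cvtColor(t['img'],cv2.COLOR_RGB2HSV).astype(int)
m=(hsv[...,1]<60)&(Z>.006)&(Z<.020)&(X>.35)&(X<.75)&(Y>-.1)&(Y<.25);v,u=np.where(m)
print(m.sum(),cv2.minAreaRect((plane(t,np.c_[u,v],.012)[:,:2]*1000).astype(np.float32)))
E
```

```text
[0.61007166 0.07751682 0.28319701] [ 0.21294025 -0.24636723 -0.41276317] [-0.00902328  0.02097018 -0.07027923]
4235 [  1.30015238  -0.07082834 -24.94921945] -25.19242507429165
rod 0 [nan nan nan]
1758 ((553.2551879882812, 85.17074584960938), (387.94183349609375, 204.00732421875), 1.0048545598983765)
```

View pics/side4.png

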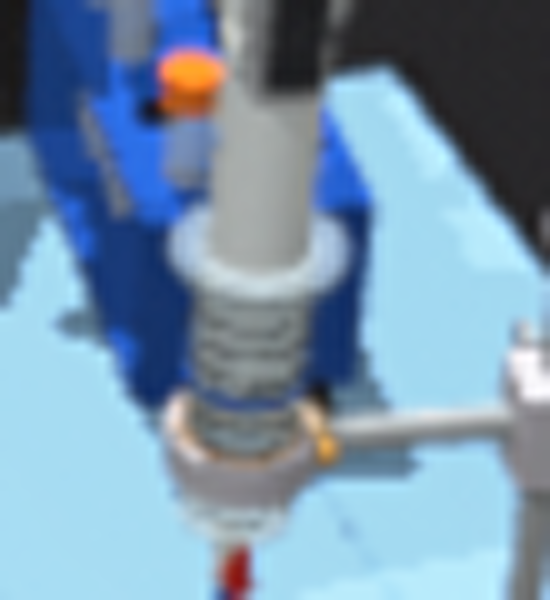

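apply_moves(deltas=[{"dp":[0,0,0.0004],"turn":[0,0,0],"fingers":255},{"dp":[0,0,0.0004],"turn":[0,0,0],"fingers":255},{"dp":[0,0,0.0004],"turn":[0,0,0],"fingers":255},{"dp":[0,0,0.0004],"turn":[0,0,0],"fingers":255}])

```text
time_s: 20.4
eef_pos: [0.6101, 0.0775, 0.2837]
orientation: [[-0.986, 0.168, 0.0], [0.168, 0.986, -0.0], [-0.0, -0.0, -1.0]]
force: [0.1, -0.4, -1.3]
width: 0.0318
grip_force: 59.4
```

```bash
python3 -c "
from rig import env
print(env.sense()['eef_pos'],env.sign_off())"
```

```text
the job is handed in; nothing more can be done
[0.61010996 0.07750254 0.28371178] None
```

I held the scanner level at the label for several seconds and laid it flat on the blue pad, then drew the plunger up about 49 mm to the 30 ml ring by arm travel and handed in at about 20 s, still gripping the knob.

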